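# Turn a shade plaque face up against the ticket rail

### The job

The hair-shade plaque lies face down on the counter in front of the low white ticket rail. Without picking it up, push it along the counter against the rail until it tips up steeply and leans on the rail, then push its top edge back from behind so that it falls over towards the robot and ends lying flat and face up on the counter in front of the rail. Do not disturb the bottle, the jar or the carton.

Things in the scene. Friction and masses are not known exactly. Their poses are not given: they have to be found in the camera images.
- plaque: Flat rigid plaque 84 (x) by 110 (y) by 10 mm (z), square edges, 0.08 to 0.15 kg, friction about 0.6. Plain black back on +z; face with rows of hair-colour swatches on white on -z: it starts face down, z up; face up = z down. Origin at the block's centre. Starts on the robot's side of the rail, a 110 mm edge within 17 degrees of parallel to it, the nearest corner 5 to 50 mm from its toe.
- corner0 (a point): Corner of the plaque at x -42, y -55 mm, at mid thickness.
- corner1 (a point): Corner of the plaque at x -42, y +55 mm, at mid thickness.
- corner2 (a point): Corner of the plaque at x +42, y -55 mm, at mid thickness.
- corner3 (a point): Corner of the plaque at x +42, y +55 mm, at mid thickness.
- rail: Fixed white ticket rail, 360 mm long (y), grey end caps. Its front is a smooth flat slope (friction about 0.12) rising from the counter at the toe, away from the robot, at 54 degrees to an edge 52 mm high. Origin at mid length of the toe line, counter height; x level from the toe away from the robot, z up. A plaque pushed fully to the toe leans on the slope at 54 degrees and stays so when let go.
- rail_top (a point): Middle of the slope's top edge: 38 mm behind the toe, 52 mm high. The rail ends in a thin back plate 43 mm behind the toe; beyond it the counter is clear, so a fingertip fits behind. The top edge of a plaque that leans fully is about 16 mm higher and 12 mm farther from the robot than this point.
- bottle: White bottle with black cap, 56 mm diameter, 170 mm tall, loose, near an end of the rail. Origin under its centre. To be left alone.
- jar: Amber jar with black lid, 68 mm diameter, 60 mm tall, loose, near an end of the rail. Origin under its centre. To be left alone.
- carton: Cardboard carton 50 by 50 by 110 mm high, loose, near an end of the rail. Origin under its centre. To be left alone.
Things that resemble listed ones, but are neither listed nor needed, are in the scene too. What is shaped like the plaque but orange, red or turquoise is not meant.

How it is judged:
On the way:
1. the plaque is tipped up by more than 40 degrees, face towards the rail, and leans on the rail (angle between plaque's own z axis and vertical between 0.7 and 1.5 rad and contact force between plaque and rail above 0.02 N and x of plaque in the frame of rail below 0.06 m), for 0.2 s.
At the end, for the whole second after the job is handed in: The plaque lies at rest, flat on the counter (within 8 degrees, centre under 12 mm high) and face up, in front of the rail: its centre 30 to 200 mm on the robot's side of the toe and within 200 mm of the rail's middle sideways; bottle, jar and carton stand within 20 mm of where they were (angle between plaque's own z axis and vertical above 3 rad and height (world z) of plaque below 0.012 m and linear speed of plaque below 0.02 m/s and x of plaque in the frame of rail between -0.2 and -0.03 m and y of plaque in the frame of rail between -0.2 and 0.2 m and distance of each of bottle, jar, carton from where it was at the start of the episode below 0.02 m and angle between each of bottle, jar, carton's own z axis and vertical below 0.2 rad); the robot touches nothing.
It fails at once if the plaque is lifted: all four corners more than 15 mm above the counter (height (world z) of each of corner0, corner1, corner2, corner3 above 0.015 m).
It fails at once if the bottle is pushed more than 20 mm or tipped (distance of bottle from where it was at the start of the episode above 0.02 m or angle between bottle's own z axis and vertical above 0.3 rad).
It fails at once if the jar is pushed more than 20 mm or tipped (distance of jar from where it was at the start of the episode above 0.02 m or angle between jar's own z axis and vertical above 0.3 rad).
It fails at once if the carton is pushed more than 20 mm or tipped (distance of carton from where it was at the start of the episode above 0.02 m or angle between carton's own z axis and vertical above 0.3 rad).
It also fails if it takes over 56 s, if anything falls off the work surface, if the arm or the gripper's body presses on something with over 40 N, if the wrist force passes 120 N, or if a joint passes its speed limit or range.

### The arm

A 7-joint arm with a two-finger parallel gripper is mounted at the origin on the work surface. World frame = base frame: x ahead of the robot, y to its left, z up, the work surface at z = 0. Lengths are in m, angles in rad, forces in N, time in s.
With the tool pointing down it reaches from about 0.4 to 0.85 m from the base axis. Payload 4.5 kg.
Tool frame: the origin (TCP) lies at the very end of the fingers, on their centre line; the grasp point (between the pads) lies 19 mm behind it (r.pinch_z is the distance from the TCP to the grasp point, in m); x points along the fingers, y is the direction in which the jaws open and shut, and the axes are right-handed (so a half turn about x gives the same grasp; the last joint's range is limited). The gripper opens to 88 mm and grips with 3 to 60 N. Pads are 18 mm wide; open, the fingers measure 123 mm over their backs; the gripper's body (75 mm by 187 mm) begins 45 mm behind the grasp point.
Start: joints at [-1.18, 0.689, -0.195, 1.565, 0.157, 0.902, -0.215], TCP at [0.218, 0.586, 0.214] pointing down, gripper open.
Joint ranges: [-3.01, 3.01], [-0.46, 2.08], [-1.47, 1.51], [0.13, 2.56], [-1, 4.14], [0.04, 2.09], [-2.66, 2.66]. Speed limits (rad/s): [2.57, 2.57, 3.14, 3.14, 3.14, 3.14, 3.14].

### API

Orientations are given as a unit quaternion [x, y, z, w].
In Python, from plant import telemetry, cams, job, r gives the robot as it stands.
- The arm moves only by the tool send_rows, never from a script. Its argument "commands" is one flat list of numbers, 7 for each row, row after row: the shift along the world's x, y, z as a fraction of full scale, then the turn, a rotation vector about the world's x, y, z as a fraction of full scale, then the closure, from 0 (fully open) to 1 (shut). In form: [dx, dy, dz, wx, wy, wz, claw, dx, dy, dz, wx, wy, wz, claw, ...]. A call has 1 to 12 rows; each row shifts and turns the pose as measured when the row begins; what a row does not reach is not made up. Full scale, the value 1, is 250 mm for a shift and 90 degrees for a turn. A row lasts 1/10 s, in which the tool goes at most 50 mm and 8.59 degrees, less where a joint would pass 70% of its speed; a pose out of reach is approached as far as the arm can. A call with a number of a shift or a turn outside -1 to 1 is refused whole. A call with a gripper value outside its range is refused whole. The fingers move at their own pace and stop on an object; "newtons" is the grip in N (left out, the last holds). Time passes only in rows, so rows that do not move let the fingers close. It gives the time, the measured TCP pose, the force and the opening at its end, in the units of the state.
- telemetry.get_state(): the state, without advancing time (a new reading comes with each control period).
- cams.snapshot(name): name is "scene" or "top" or "wrist"; returns a dict with "image" (384x512x3 uint8, blue, green, red), "intrinsics" (3x3 intrinsics, pixels), "world_to_cam" (4x4, takes a point from world to camera coordinates). Camera axes: x right, y down, z forward; pixel columns grow to the right and rows downward; lengths in m; the calibration is good to about 2 mm. A picture is of the moment at which its call begins. There is no depth.
- job.finish_job(): hands the job in, once; it reports no verdict.
The state is a dict: "clock": time; "q": joint angles; "qd": joint speeds; "joint_torque": joint torques, N m; "tool_pos": TCP position; "eef_rot": TCP orientation; "contact_force": force on the tool from outside, world axes, zero at the start; "moment": the same for the moment, N m; "opening": opening from 0.0 (shut) to 1.0 (fully open).
Only numpy, scipy, OpenCV 4.12 (cv2) and the standard library are available. Lean on these libraries where they do the work, as an engineer would, in place of code of your own. Each camera call takes 0.05 s, during which the arm holds its last target.

## Working session

There is one attempt and no reset: what is moved stays moved. The work goes in short steps, Python scripts to look and compute and a tool call to move; the robot and the scene stay as the last step left them, time stands still between calls to the robot, and variables do not carry over. Pictures are saved under pics/ and viewed, and the job is handed in when it is done.

Besides the shell and the picture viewer there is one more tool, called in YAML: its name, and indented under it one key for each argument. send_rows: Moves the arm, as the interface text tells. Its arguments: {"type":"object","properties":{"commands":{"type":"array"},"newtons":{"type":"number"}},"required":["commands"]}

```bash
mkdir -p pics; ls
python3 - <<'E'
from plant import telemetry, cams, job, r
import cv2,numpy as np
s=telemetry.get_state(); print({k:np.round(v,3).tolist() for k,v in s.items()})
for n in ['scene','top','wrist']:
    d=cams.snapshot(n); cv2.imwrite(f'pics/{n}0.png',d['image']); np.savez(f'{n}0.npz',**d)
E
```

```text
pics
{'clock': 0.0, 'q': [-1.18, 0.69, -0.195, 1.566, 0.157, 0.902, -0.215], 'qd': [-0.001, -0.0, -0.0, -0.001, 0.002, 0.0, 0.0], 'joint_torque': [0.0, -52.758, -1.267, -15.342, -0.053, 0.006, 0.0], 'tool_pos': [0.218, 0.585, 0.213], 'eef_rot': [0.125, 0.696, -0.126, 0.696], 'contact_force': [0.262, 1.307, -0.652], 'moment': [-0.004, 0.011, -0.041], 'opening': 0.997}
```

View pics/scene0.png

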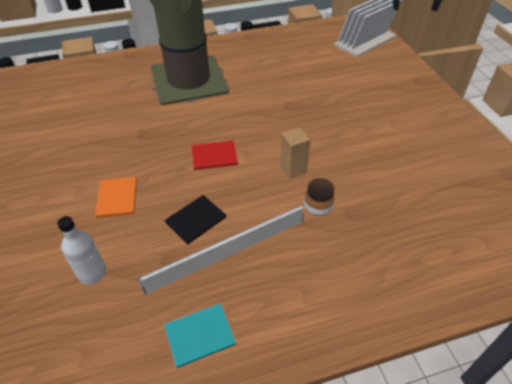

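View pics/top0.png

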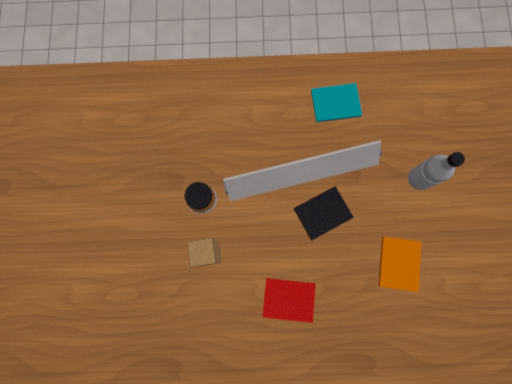

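View pics/wrist0.png

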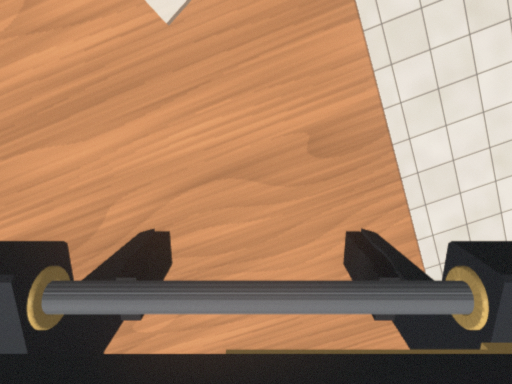

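The one black slab is at top (323,213) and scene (195,218). The orange (401,264), red (290,300) and turquoise (337,103) ones in the top view are the look-alikes. The rail runs from (227,193) to (381,147) in the top view, and the plaque is on the robot's side of it. Next I'll measure and confirm with a crop.

```bash
cat > h.py <<'E'
import numpy as np,cv2
def ray(d,uv,z):
    K=d['intrinsics'];T=d['world_to_cam'];R=T[:3,:3];t=T[:3,3]
    c=-R.T@t; v=R.T@np.linalg.inv(K)@np.array([uv[0],uv[1],1.]); return c+v*(z-c[2])/v[2]
def proj(d,p):
    T=d['world_to_cam'];q=T[:3,:3]@np.asarray(p,float)+T[:3,3];q=d['intrinsics']@q;return q[:2]/q[2]
E
python3 - <<'E'
from h import *
for n in ['top','scene']:
    d=np.load(n+'0.npz'); im=d['image']
    T=d['world_to_cam'];print(n,'cam at',np.round(-T[:3,:3].T@T[:3,3],3))
    g=im.max(2).astype(int)
    m=((g<45)).astype(np.uint8)
    k,l,st,ce=cv2.connectedComponentsWithStats(m)
    for i in range(1,k):
        if st[i,4]>150: print(i,st[i],ce[i])
    # plaque comp
    t=(323,213) if n=='top' else (195,218)
    mm=(l==l[t[1],t[0]]).astype(np.uint8)
    c=max(cv2.findContours(mm,0,cv2.CHAIN_APPROX_NONE)[0],key=cv2.contourArea)
    b=cv2.boxPoints(cv2.minAreaRect(c)); a=cv2.approxPolyDP(c,6,True)[:,0]
    for p in a: print(p,np.round(ray(d,p,0.01),3))
    print('box',[np.round(ray(d,p,0.01)[:2],3).tolist() for p in b])
    x,y=(215,130) if n=='top' else (130,180)
    cr=im[y:y+120,x:x+200]; cv2.imwrite(f'pics/{n}crop.png',cv2.resize(cr,None,fx=4,fy=4,interpolation=cv2.INTER_CUBIC))
    print('TCP',proj(d,[.218,.585,.213]), 'base',proj(d,[0,0,0]))
E
```

```text
top cam at [0.446 0.046 0.812]
1 [448 153  16  13 167] [455.38922156 159.14371257]
2 [185 183  27  26 537] [198.23277467 195.50837989]
3 [ 295  187   57   52 1631] [322.96811772 212.68914776]
[334 187] [ 0.605 -0.117  0.01 ]
[295 208] [ 0.559 -0.025  0.01 ]
[311 238] [ 0.489 -0.058  0.01 ]
[351 217] [ 0.534 -0.151  0.01 ]
box [[0.558, -0.023], [0.607, -0.12], [0.534, -0.153], [0.487, -0.057]]
TCP [-70.34543549 414.78751009] base [295.05035157 480.11120966]
scene cam at [ 1.177 -0.127  0.769]
2 [ 89   0  35  11 297] [105.1010101    4.04040404]
7 [162  39  46  42 314] [194.94267516  55.60191083]
19 [ 166  197   59   46 1397] [195.04080172 218.86972083]
20 [ 59 217  15  14 155] [ 65.7483871  223.83870968]
[204 197] [ 0.496 -0.059  0.01 ]
[166 220] [ 0.537 -0.153  0.01 ]
[187 242] [ 0.61 -0.12  0.01]
[224 216] [ 0.564 -0.028  0.01 ]
box [[0.538, -0.154], [0.479, -0.048], [0.566, -0.026], [0.617, -0.129]]
TCP [412.33878247  17.20471157] base [188.97255108  79.44325204]
```

View pics/topcrop.png

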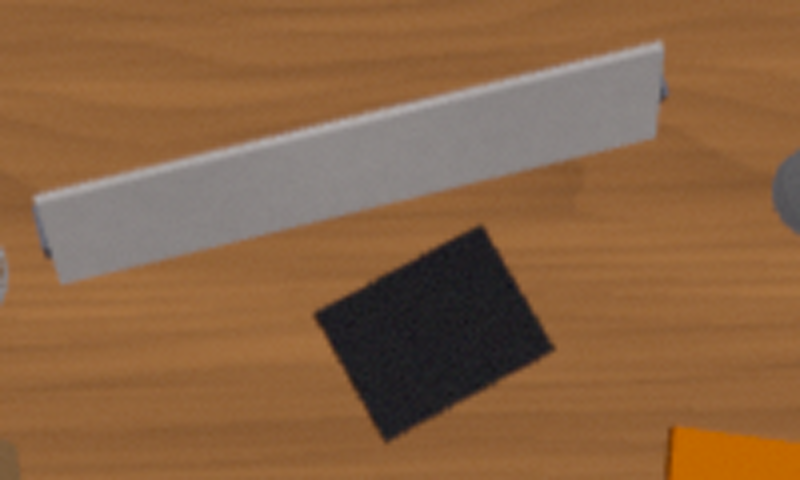

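View pics/scenecrop.png

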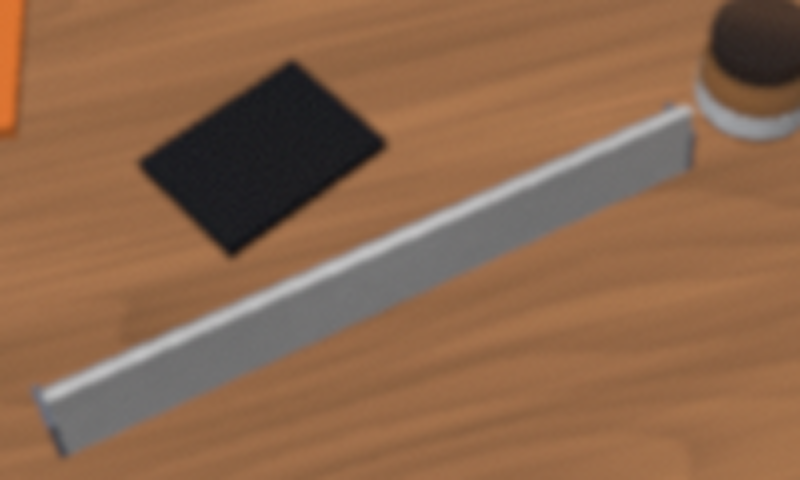

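Run:
```python
from h import *
d=np.load('top0.npz')
A=ray(d,(230.4,200.6),0);B=ray(d,(379.3,164),0)
print('toe',A,B,np.linalg.norm(A-B))
C=ray(d,(223.9,178.9),.052);D=ray(d,(380.4,140.8),.052);print('top',C,D,np.linalg.norm(C-D))
o=(A+B)/2; y=(A-B)/np.linalg.norm(A-B); x=np.array([y[1],-y[0],0]); print('o',o,'x',x,'y',y,'yaw',np.degrees(np.arctan2(x[1],x[0])))
print('top mid in rail',(C+D)/2-o, ((C+D)/2-o)@x,((C+D)/2-o)@y)
P=[[.558,-.024],[.606,-.118],[.535,-.152],[.488,-.057]]
for p in P:
    v=np.array([*p,0])-o; print('plaque corner rail', v@x,v@y)
for n,u,z in (('jar',(199,196),.06),('carton',(202,252),.11),('bottle',(456,159),.17)):
    p=ray(d,u,z); v=p-o; print(n,p,v@x,v@y)
for n in 'red',(290,300),'or',(401,264),'tq',(337,103):
    if not isinstance(n,str): p=ray(d,n,.01);v=p-o;print(p,v@x,v@y)
```

```text
toe [0.58206472 0.12362838 0.        ] [ 0.65822661 -0.22871116  0.        ] 0.3604771613564717
top [0.62240016 0.1323092  0.052     ] [ 0.69781696 -0.21823525  0.052     ] 0.35856534322811506
o [ 0.62014567 -0.05254139  0.        ] x [0.97742541 0.21128079 0.        ] y [-0.21128079  0.97742541  0.        ] yaw 12.1974201501308
top mid in rail [0.03996289 0.00957836 0.052     ] 0.04108446775646043 0.0009187435837828379
plaque corner rail -0.054712505577101285 0.04102726446865871
plaque corner rail -0.027656479873058765 -0.06099220167923966
plaque corner rail -0.10423723061576078 -0.0792237297469617
plaque corner rail -0.13010455012495462 0.023561881023268602
jar [0.58431148 0.18598791 0.06      ] 0.01537141367495367 0.24071567657611292
carton [0.46279764 0.17062894 0.11      ] -0.10664435834770225 0.2513769686691132
bottle [ 0.61855902 -0.31329697  0.17      ] -0.05664347487493324 -0.2545339038721706
[ 0.35586432 -0.00469588  0.01      ] -0.24820646115954928 0.10260298867331612
[ 0.42637706 -0.25293629  0.01      ] -0.23173395065508187 -0.15493148526574546
[ 0.81017411 -0.13766331  0.01      ] 0.16775400791951803 -0.1233496884384455
```

The crop confirms a plain black slab in front of the rail, and its sizes and distances match the description. Rail yaw is 12.2° with the toe mid-point at (0.620, -0.053). Next I'll work out the tool rotation and the approach.

```bash
cat >> h.py <<'E'
from scipy.spatial.transform import Rotation as Ro
O=np.array([.6201,-.0525,0]);X=np.array([.9774,.2113,0]);Y=np.array([-.2113,.9774,0])
def rail(p): v=np.asarray(p)-O; return np.round([v@X,v@Y,v[2]],4)
def world(a,b,z): return O+a*X+b*Y+np.array([0,0,z])
def plan(target,s,jaw=Y,down=np.array([0,0,-1.])):
    R=Ro.from_quat(s['eef_rot']); best=None
    for sg in (1,-1):
        y=sg*jaw; G=Ro.from_matrix(np.array([down,y,np.cross(down,y)]).T)
        w=(G*R.inv()).as_rotvec()
        if best is None or np.linalg.norm(w)<np.linalg.norm(best): best=w
    dp=target-np.array(s['tool_pos'])
    print('rail pos',rail(s['tool_pos']),'dp',np.round(dp,4),'frac',np.round(dp/.25,3),'rot deg',np.round(np.degrees(best),2),'frac',np.round(np.degrees(best)/90,3),'clock',round(s['clock'],2),'F',np.round(s['contact_force'],1),'op',round(s['opening'],2))
E
python3 - <<'E'
from h import *
from plant import telemetry
s=telemetry.get_state()
print(Ro.from_quat(s['eef_rot']).as_matrix().round(3))
plan(world(-.17,-.03,.20),s)
print(world(-.17,-.03,.1))
E
```

```text
[[-0.     0.349  0.937]
 [-0.001  0.937 -0.349]
 [-1.    -0.001  0.   ]]
rail pos [-0.2581  0.7082  0.2131] dp [ 0.2421 -0.7029 -0.0131] frac [ 0.969 -2.812 -0.053] rot deg [ 0.08 -0.   32.64] frac [ 0.001 -0.     0.363] clock 0.15 F [-1.  -0.  -1.3] op 1.0
[ 0.460281 -0.117743  0.1     ]
```

send_rows:
  commands: [0.04,-0.17,0,0,0,0.023,0.4,0.05,-0.17,0,0,0,0.023,0.4,0.058,-0.17,0,0,0,0.023,0.4,0.058,-0.17,0,0,0,0.023,0.4,0.058,-0.17,0,0,0,0.023,0.4,0.058,-0.17,0,0,0,0.023,0.4,0.058,-0.17,0,0,0,0.023,0.4,0.058,-0.17,0,0,0,0.023,0.4,0.058,-0.17,0,0,0,0.023,0.4,0.058,-0.17,0,0,0,0.023,0.4,0.058,-0.17,0,0,0,0.023,0.4,0.058,-0.17,0,0,0,0.023,0.4]

```text
clock: 1.35
tool_pos: [0.384, 0.0622, 0.2116]
eef_rot: [-0.038, 0.707, 0.039, 0.705]
contact_force: [1.1, 0.3, 0.0]
opening: 0.602
```

Run:
```python
from h import *
from plant import telemetry
plan(world(-.17,-.03,.20),telemetry.get_state())
```

```text
rail pos [-0.2065  0.162   0.2116] dp [ 0.0762 -0.1799 -0.0116] frac [ 0.305 -0.72  -0.046] rot deg [-0.11 -0.18  5.99] frac [-0.001 -0.002  0.067] clock 1.35 F [1.1 0.3 0. ] op 0.6
```

send_rows:
  commands: [0.051,-0.12,0,0,0,0.011,0.4,0.051,-0.12,0,0,0,0.011,0.4,0.051,-0.12,0,0,0,0.011,0.4,0.051,-0.12,0,0,0,0.011,0.4,0.051,-0.12,0,0,0,0.011,0.4,0.05,-0.12,0,0,0,0.011,0.4,0,0,0,0,0,0,0.4,0,0,-0.15,0,0,0,0.4,0,0,-0.15,0,0,0,0.4,0,0,-0.15,0,0,0,0.4,0,0,-0.15,0,0,0,0.4,0,0,0,0,0,0,0.4]

```text
clock: 2.55
tool_pos: [0.4642, -0.1327, 0.0577]
eef_rot: [-0.071, 0.703, 0.071, 0.705]
contact_force: [-0.5, 0.1, 1.2]
opening: 0.596
```

Run:
```python
from h import *
from plant import telemetry
plan(world(-.16,-.03,.004),telemetry.get_state())
```

```text
rail pos [-0.1693 -0.0455  0.0577] dp [ 0.0058  0.0171 -0.0537] frac [ 0.023  0.068 -0.215] rot deg [-0.04  0.16  0.71] frac [-0.     0.002  0.008] clock 2.55 F [-0.5  0.1  1.2] op 0.6
```

send_rows:
  commands: [0.005,0.06,-0.1,0,0,0.008,0.4,0,0,-0.08,0,0,0,0.4,0,0,-0.03,0,0,0,0.4,0,0,0,0,0,0,0.4]

```text
clock: 2.95
tool_pos: [0.4681, -0.1155, 0.0079]
eef_rot: [-0.076, 0.7, 0.076, 0.706]
contact_force: [0.1, 0.2, 0.8]
opening: 0.595
```

Run:
```python
from h import *
from plant import telemetry,cams
plan(world(-.1,-.03,.004),telemetry.get_state())
d=cams.snapshot('scene');cv2.imwrite('pics/s1.png',cv2.resize(d['image'][130:310,50:350],None,fx=2.6,fy=2.6))
```

```text
rail pos [-0.1619 -0.0294  0.0079] dp [ 0.0606  0.0125 -0.0039] frac [ 0.243  0.05  -0.016] rot deg [-0.06  0.43 -0.09] frac [-0.001  0.005 -0.001] clock 2.95 F [0.1 0.2 0.8] op 0.59
```

View pics/s1.png

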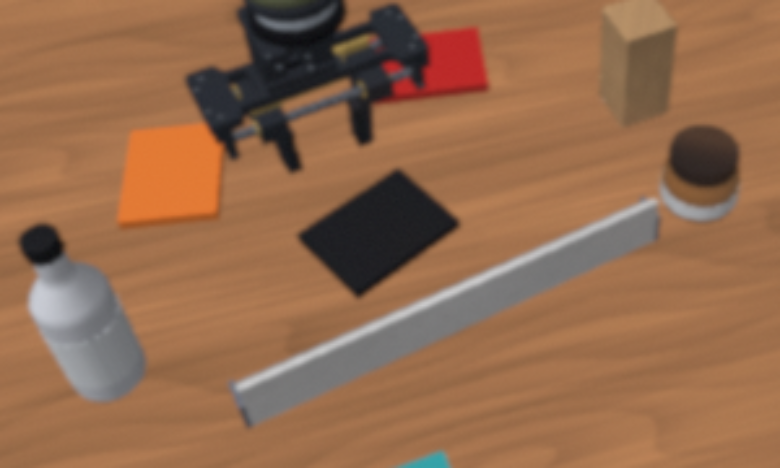

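send_rows:
  commands: [0,0,-0.016,0,0.004,0,0.4,0.039,0.0085,0,0,0,0,0.4,0.039,0.0085,0,0,0,0,0.4,0.039,0.0085,0,0,0,0,0.4,0.039,0.0085,0,0,0,0,0.4,0.039,0.0085,0,0,0,0,0.4,0.039,0.0085,0,0,0,0,0.4,0,0,0,0,0,0,0.4]

```text
clock: 3.8
tool_pos: [0.5331, -0.1051, 0.0112]
eef_rot: [-0.074, 0.7, 0.073, 0.707]
contact_force: [-0.2, 0.2, 0.8]
opening: 0.602
```

Run:
```python
from h import *
from plant import telemetry,cams
plan(world(-.1,-.03,.004),telemetry.get_state())
d=cams.snapshot('scene');cv2.imwrite('pics/s2.png',cv2.resize(d['image'][130:310,50:350],None,fx=2.6,fy=2.6))
```

```text
rail pos [-0.0962 -0.0331  0.0112] dp [-0.0044  0.0022 -0.0072] frac [-0.017  0.009 -0.029] rot deg [0.02 0.58 0.28] frac [0.    0.006 0.003] clock 3.8 F [-0.2  0.2  0.8] op 0.6
```

View pics/s2.png

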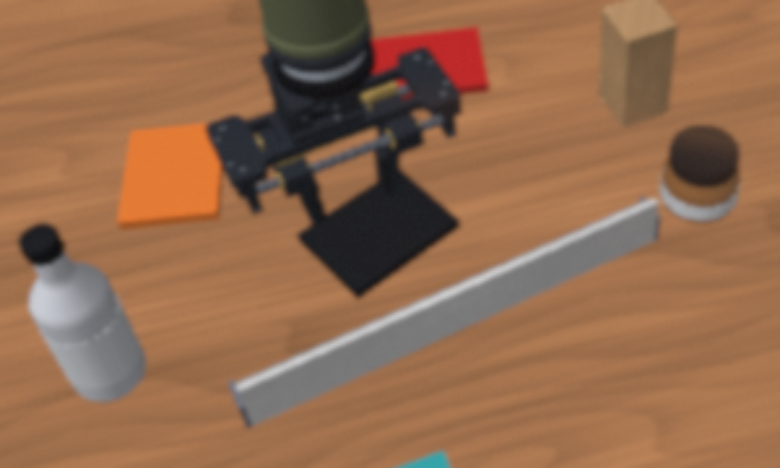

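The TCP drifted up to 11 mm, so the fingers passed just over the plaque without moving it. I'll back off, lower again and check z more often.

send_rows:
  commands: [-0.07,-0.015,0.01,0,0,0,0.4,-0.09,-0.019,0,0,0,0,0.4,-0.09,-0.015,0,0,0.006,0.003,0.4,0,0,-0.01,0,0,0,0.4,0,0,0,0,0,0,0.4]

```text
clock: 4.35
tool_pos: [0.466, -0.1182, 0.011]
eef_rot: [-0.075, 0.704, 0.075, 0.702]
contact_force: [0.4, 0.7, 0.6]
opening: 0.597
```

Run:
```python
from h import *
from plant import telemetry,cams
plan(world(-.16,-.03,.003),telemetry.get_state())
```

```text
rail pos [-0.1645 -0.0316  0.011 ] dp [ 0.0041  0.0025 -0.008 ] frac [ 0.016  0.01  -0.032] rot deg [ 0.05 -0.19  0.05] frac [ 0.001 -0.002  0.001] clock 4.35 F [0.4 0.7 0.6] op 0.6
```

send_rows:
  commands: [0,0,-0.034,0,0,0,0.4,0,0,-0.004,0,0,0,0.4,0,0,0,0,0,0,0.4]

```text
clock: 4.65
tool_pos: [0.4689, -0.1175, 0.0003]
eef_rot: [-0.075, 0.703, 0.075, 0.703]
contact_force: [-0.4, 0.6, 0.3]
opening: 0.6
```

send_rows:
  commands: [0.02,0.005,0.01,0,0,0,0.4,0.03,0.0065,0,0,0,0,0.4,0.03,0.0065,0,0,0,0,0.4]

```text
clock: 4.95
tool_pos: [0.4905, -0.1125, 0.0029]
eef_rot: [-0.075, 0.703, 0.075, 0.703]
contact_force: [-0.2, 0.3, 0.6]
opening: 0.601
```

send_rows:
  commands: [0.035,0.0075,-0.001,0,0,0,0.4,0.035,0.0075,-0.001,0,0,0,0.4,0.035,0.0075,-0.001,0,0,0,0.4]

```text
clock: 5.25
tool_pos: [0.5202, -0.1062, 0.0026]
eef_rot: [-0.075, 0.702, 0.075, 0.704]
contact_force: [0.6, -0.3, 0.0]
opening: 0.598
```

send_rows:
  commands: [0.035,0.0075,-0.001,0,0,0,0.4,0.035,0.0075,-0.001,0,0,0,0.4,0,0,0,0,0,0,0.4]

```text
clock: 5.55
tool_pos: [0.5416, -0.1013, 0.0021]
eef_rot: [-0.075, 0.702, 0.076, 0.705]
contact_force: [-0.4, -0.4, 0.5]
opening: 0.603
```

Run:
```python
from h import *
from plant import telemetry,cams
plan(world(-.1,-.03,.003),telemetry.get_state())
d=cams.snapshot('scene');cv2.imwrite('pics/s3.png',cv2.resize(d['image'][130:310,50:350],None,fx=2.6,fy=2.6))
```

```text
rail pos [-0.0871 -0.0311  0.0021] dp [-0.0129 -0.0016  0.0009] frac [-0.051 -0.007  0.004] rot deg [-0.08  0.25 -0.01] frac [-0.001  0.003 -0.   ] clock 5.55 F [-0.4 -0.4  0.5] op 0.6
```

View pics/s3.png

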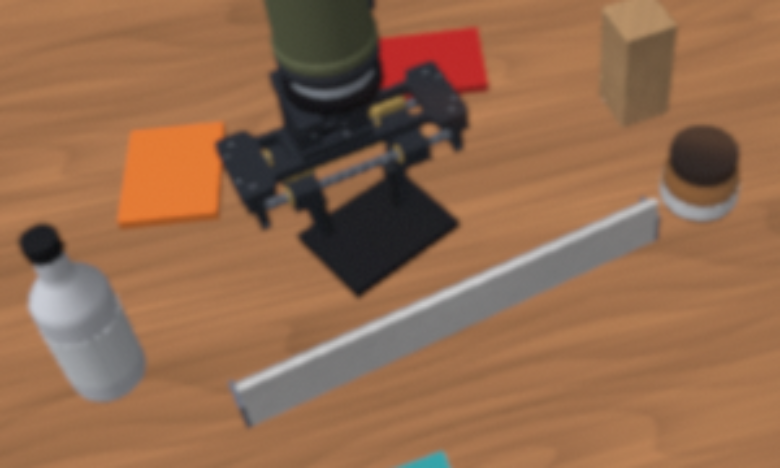

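Run:
```python
from h import *
from plant import telemetry,cams
s=telemetry.get_state()
for n in('scene','top'):
    d=cams.snapshot(n);im=d['image']
    d0=np.load(n+'0.npz'); print(n, np.abs(d0['world_to_cam']-d['world_to_cam']).max())
    print(proj(d,s['tool_pos']), [proj(d,world(-.087,-.031+k,.002)).round(1) for k in(-.035,.035)])
    u=proj(d,s['tool_pos']).astype(int)
    x0,y0=max(u[0]-50,0),max(u[1]-38,0)
    c=cv2.resize(im[y0:y0+76,x0:x0+100],None,fx=7.5,fy=7.5,interpolation=cv2.INTER_CUBIC)
    for p,cc in ((s['tool_pos'],(0,0,255)),(world(-.087,-.066,.002),(0,255,0)),(world(-.087,.004,.002),(255,0,0))):
        q=((proj(d,p)-[x0,y0]+.5)*7.5).astype(int);cv2.circle(c,q.tolist(),4,cc,-1)
    cv2.imwrite(f'pics/{n}4.png',c)
```

```text
scene 0.0
[189.71555631 217.95351986] [array([175.4, 224.4]), array([204.3, 212.3])]
top 0.0
[328.46734201 215.24367529] [array([343. , 211.1]), array([313.5, 218.4])]
```

View pics/scene4.png

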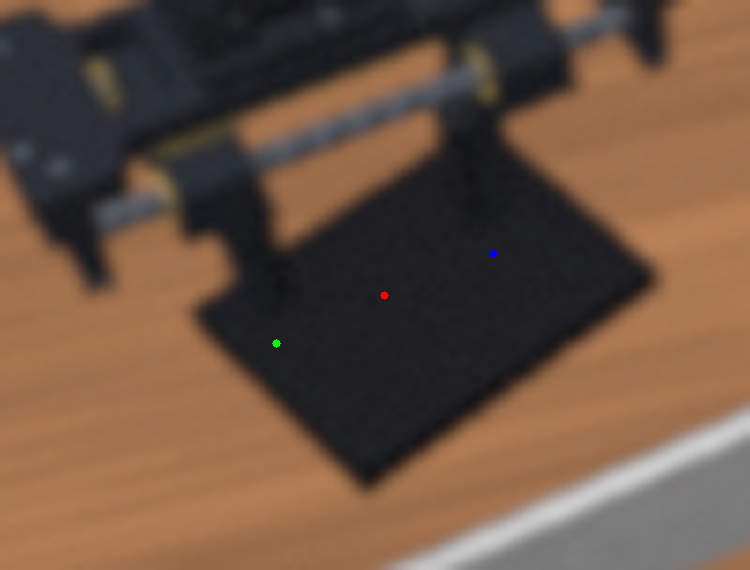

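View pics/top4.png

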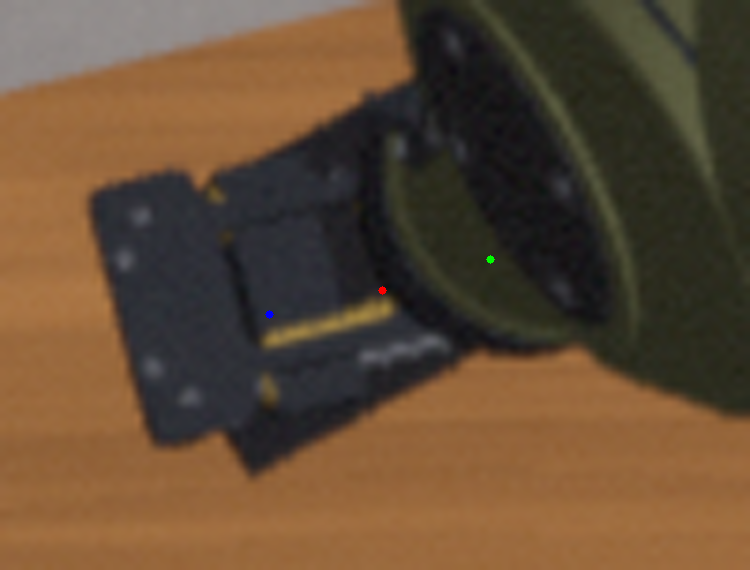

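Run:
```python
from h import *
from plant import telemetry,cams
s=telemetry.get_state();print(s['tool_pos'],s['contact_force'])
d=np.load('scene0.npz')
u=proj(d,s['tool_pos']).astype(int);x0,y0=u-[50,38]
for z in (0,.002,.01,.015,.02,.03):
    print(z,[((proj(d,world(-.087,-.031+k,z))-[x0,y0]+.5)*7.5).astype(int).tolist() for k in(-.035,.035)])
for p in ((280,300),(480,225)):
    uv=np.array(p)/7.5-.5+[x0,y0]; print([rail(ray(d,uv,z)) for z in(0,.01,.015,.02)])
d=cams.snapshot('wrist');cv2.imwrite('pics/w5.png',d['image'])
```

```text
[ 0.5390321  -0.10211175  0.00188441] [ 0.39751905 -0.08127239 -0.79740118]
0 [[277, 348], [494, 257]]
0.002 [[276, 343], [493, 253]]
0.01 [[272, 327], [490, 236]]
0.015 [[269, 316], [489, 226]]
0.02 [[267, 305], [487, 215]]
0.03 [[262, 284], [484, 193]]
[array([-0.1037, -0.0585,  0.    ]), array([-0.0954, -0.0602,  0.01  ]), array([-0.0913, -0.0611,  0.015 ]), array([-0.0872, -0.062 ,  0.02  ])]
[array([-0.101 ,  0.0056,  0.    ]), array([-0.0928,  0.003 ,  0.01  ]), array([-0.0887,  0.0018,  0.015 ]), array([-0.0846,  0.0005,  0.02  ])]
```

View pics/w5.png

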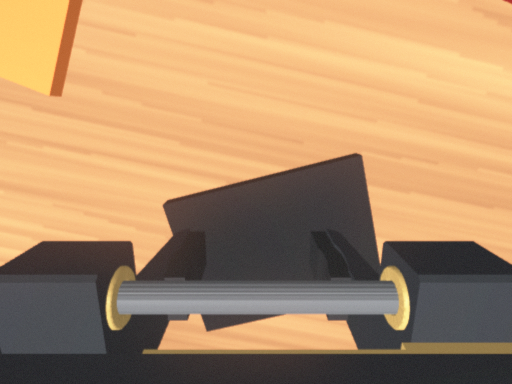

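The plaque hasn't moved and the fingers hang over it with no force, although the reported z is 2 mm. The real tip must be at least 8 mm higher than reported. I'll back off and find the counter by touch.

send_rows:
  commands: [-0.07,-0.015,0.03,0,0,0,0.4,-0.1,-0.021,0,0,0,0,0.4,-0.14,-0.03,0,0,0,0,0.4,0,0,-0.03,0,0,0,0.4,0,0,0,0,0,0,0.4]

```text
clock: 6.25
tool_pos: [0.457, -0.1194, 0.0027]
eef_rot: [-0.074, 0.703, 0.075, 0.703]
contact_force: [0.9, -0.1, 0.4]
opening: 0.6
```

send_rows:
  commands: [0,0,-0.012,0,0,0,0.4,0,0,0,0,0,0,0.4]

```text
clock: 6.45
tool_pos: [0.4583, -0.1192, -0.0005]
eef_rot: [-0.075, 0.703, 0.075, 0.704]
contact_force: [-0.8, 0.2, 0.1]
opening: 0.601
```

send_rows:
  commands: [0,0,-0.012,0,0,0,0.4,0,0,0,0,0,0,0.4]

```text
clock: 6.65
tool_pos: [0.4602, -0.1187, -0.0037]
eef_rot: [-0.075, 0.702, 0.075, 0.704]
contact_force: [0.9, -0.4, 0.4]
opening: 0.598
```

Reported z is below the counter and there's still no contact, so the offset is confirmed. I'll keep going down.

send_rows:
  commands: [0,0,-0.012,0,0,0,0.4,0,0,0,0,0,0,0.4]

```text
clock: 6.85
tool_pos: [0.461, -0.1185, -0.0071]
eef_rot: [-0.075, 0.702, 0.075, 0.705]
contact_force: [-0.6, -0.2, 0.2]
opening: 0.6
```

send_rows:
  commands: [0,0,-0.01,0,0,0,0.4,0,0,0,0,0,0,0.4]

```text
clock: 7.05
tool_pos: [0.4611, -0.1184, -0.0098]
eef_rot: [-0.075, 0.701, 0.075, 0.705]
contact_force: [-0.7, 0.5, -0.8]
opening: 0.599
```

Run:
```python
from h import *
from plant import telemetry,cams
s=telemetry.get_state();plan(world(-.16,-.03,.003),s)
d=cams.snapshot('scene');im=d['image']
x0,y0=130,160
c=cv2.resize(im[y0:y0+76,x0:x0+100],None,fx=7.5,fy=7.5,interpolation=cv2.INTER_CUBIC)
a,b,z=rail(s['tool_pos'])
for k in(-.035,.035):
  for z,cc in((z,(0,0,255)),(.01,(0,255,0))):
    q=((proj(d,world(a,b+k,z))-[x0,y0]+.5)*7.5).astype(int);cv2.circle(c,q.tolist(),3,cc,-1);print(q)
cv2.imwrite('pics/s6.png',c)
```

```text
rail pos [-0.1693 -0.0309 -0.0098] dp [0.0089 0.0028 0.0128] frac [0.036 0.011 0.051] rot deg [-0.08  0.26  0.02] frac [-0.001  0.003  0.   ] clock 7.05 F [-0.7  0.5 -0.8] op 0.6
[250 328]
[239 286]
[450 203]
[450 203]
```

View pics/s6.png

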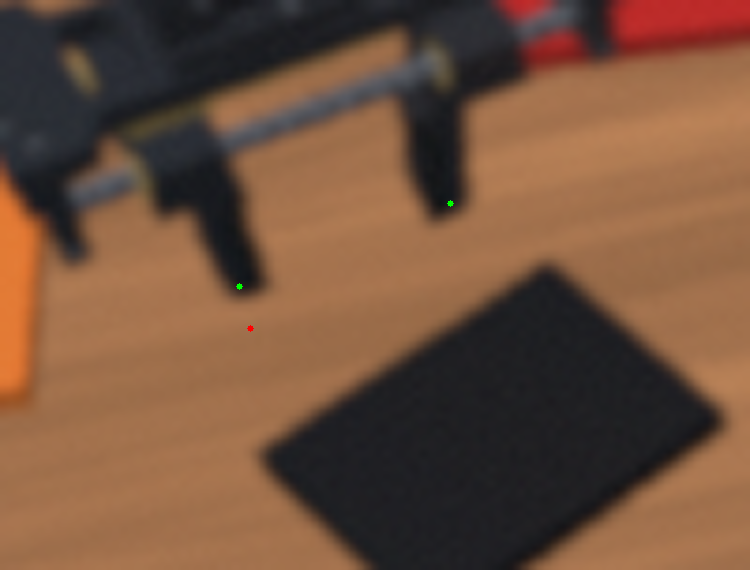

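The tips appear to be about 7–9 mm above the counter (tips at 240,293 and 437,217), against a reported -10 mm. I'll keep probing down in small steps.

send_rows:
  commands: [0,0,-0.012,0,0,0,0.4,0,0,0,0,0,0,0.4]

```text
clock: 7.3
tool_pos: [0.4612, -0.1185, -0.0128]
eef_rot: [-0.075, 0.701, 0.075, 0.705]
contact_force: [0.3, 0.1, -0.1]
opening: 0.6
```

send_rows:
  commands: [0,0,-0.01,0,0,0,0.4,0,0,0,0,0,0,0.4]

```text
clock: 7.5
tool_pos: [0.4612, -0.1186, -0.0156]
eef_rot: [-0.075, 0.701, 0.075, 0.705]
contact_force: [0.6, -0.1, 0.1]
opening: 0.599
```

send_rows:
  commands: [0,0,-0.006,0,0,0,0.4,0,0,0,0,0,0,0.4]

```text
clock: 7.7
tool_pos: [0.4611, -0.1186, -0.0172]
eef_rot: [-0.075, 0.701, 0.075, 0.705]
contact_force: [-0.6, 0.8, -0.3]
opening: 0.598
```

send_rows:
  commands: [0,0,-0.006,0,0,0,0.4,0,0,0,0,0,0,0.4]

```text
clock: 7.9
tool_pos: [0.4611, -0.1185, -0.0188]
eef_rot: [-0.075, 0.701, 0.075, 0.705]
contact_force: [-0.2, -0.8, -0.3]
opening: 0.603
```

send_rows:
  commands: [0,0,-0.006,0,0,0,0.4,0,0,0,0,0,0,0.4]

```text
clock: 8.1
tool_pos: [0.4612, -0.1185, -0.0204]
eef_rot: [-0.075, 0.701, 0.075, 0.705]
contact_force: [-0.5, 0.7, -0.3]
opening: 0.6
```

send_rows:
  commands: [0,0,-0.006,0,0,0,0.4,0,0,0,0,0,0,0.4]

```text
clock: 8.3
tool_pos: [0.4612, -0.1185, -0.0221]
eef_rot: [-0.075, 0.701, 0.075, 0.705]
contact_force: [0.3, 0.8, -0.2]
opening: 0.599
```

Run:
```python
from h import *
from plant import telemetry,cams,r
s=telemetry.get_state();plan(world(-.16,-.03,.003),s); print(r.pinch_z,[a for a in dir(r) if a[0]!='_'])
d=cams.snapshot('scene');im=d['image']
x0,y0=130,160
c=cv2.resize(im[y0:y0+76,x0:x0+100],None,fx=7.5,fy=7.5,interpolation=cv2.INTER_CUBIC)
a,b,_=rail(s['tool_pos'])
for k in(-.035,.035):
  for z,cc in((0,(0,0,255)),(.01,(0,255,0))):
    q=((proj(d,world(a,b+k,z))-[x0,y0]+.5)*7.5).astype(int);cv2.circle(c,q.tolist(),3,cc,-1);print(q)
cv2.imwrite('pics/s7.png',c)
```

```text
rail pos [-0.1693 -0.031  -0.0221] dp [0.0089 0.0029 0.0251] frac [0.035 0.012 0.1  ] rot deg [-0.08  0.27  0.03] frac [-0.001  0.003  0.   ] clock 8.3 F [ 0.3  0.8 -0.2] op 0.6
0.0187 ['Unreachable', 'pinch_z']
[245 307]
[239 286]
[454 225]
[450 204]
```

View pics/s7.png

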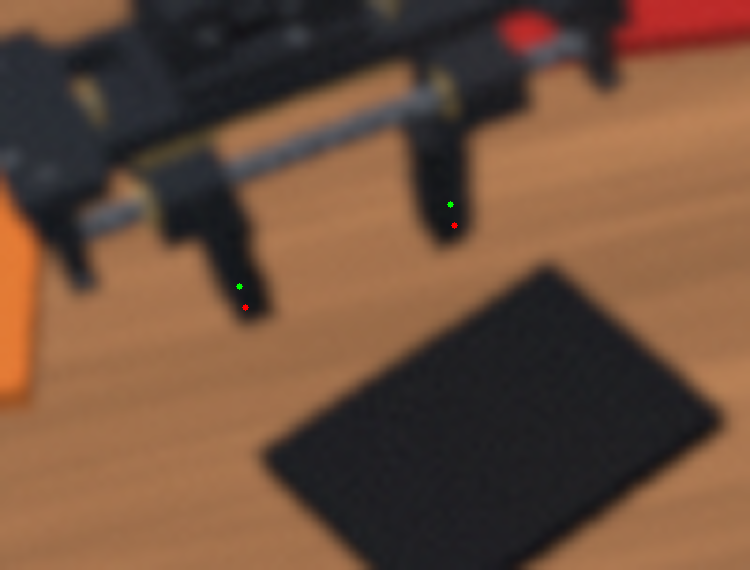

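send_rows:
  commands: [0,0,-0.005,0,0,0,0.4,0,0,0,0,0,0,0.4]

```text
clock: 8.55
tool_pos: [0.4612, -0.1186, -0.0233]
eef_rot: [-0.075, 0.701, 0.075, 0.705]
contact_force: [-0.1, -0.2, 0.2]
opening: 0.599
```

send_rows:
  commands: [0,0,-0.005,0,0,0,0.4,0,0,0,0,0,0,0.4]

```text
clock: 8.75
tool_pos: [0.4613, -0.1186, -0.0244]
eef_rot: [-0.075, 0.701, 0.075, 0.705]
contact_force: [-0.4, -0.8, -0.5]
opening: 0.6
```

send_rows:
  commands: [0,0,-0.005,0,0,0,0.4,0,0,0,0,0,0,0.4]

```text
clock: 8.95
tool_pos: [0.4614, -0.1186, -0.0241]
eef_rot: [-0.075, 0.701, 0.075, 0.705]
contact_force: [0.4, -0.5, 0.4]
opening: 0.602
```

send_rows:
  commands: [0,0,-0.005,0,0,0,0.4,0,0,0,0,0,0,0.4]

```text
clock: 9.15
tool_pos: [0.4616, -0.1187, -0.0242]
eef_rot: [-0.075, 0.7, 0.075, 0.706]
contact_force: [-0.5, -0.6, 0.2]
opening: 0.599
```

The tip stops at reported z = -0.0242, so it is on the counter. The z reading is about 24 mm low, and the force reading doesn't show light contact. From here, true z = reported + 0.024. Raising to about 3 mm and pushing.

send_rows:
  commands: [0,0,0.012,0,0,0,0.4,0.03,0.0065,0,0,0,0,0.4,0.03,0.0065,0,0,0,0,0.4,0.03,0.0065,0,0,0,0,0.4]

```text
clock: 9.55
tool_pos: [0.4829, -0.1143, -0.0208]
eef_rot: [-0.076, 0.702, 0.074, 0.705]
contact_force: [-0.2, -0.0, 1.0]
opening: 0.597
```

send_rows:
  commands: [0.03,0.0065,-0.001,0,0,0,0.4,0.03,0.0065,-0.001,0,0,0,0.4,0.03,0.0065,-0.001,0,0,0,0.4,0.03,0.0065,-0.001,0,0,0,0.4,0,0,0,0,0,0,0.4]

```text
clock: 10.05
tool_pos: [0.5139, -0.1072, -0.0219]
eef_rot: [-0.075, 0.702, 0.075, 0.704]
contact_force: [-0.6, 0.7, -0.3]
opening: 0.599
```

```bash
cat > look.py <<'E'
import sys
from h import *
from plant import telemetry,cams
s=telemetry.get_state();plan(world(-.017,-.03,-.021),s)
d=cams.snapshot('scene');im=d['image']
cv2.imwrite(f'pics/{sys.argv[1]}.png',cv2.resize(im[150:300,90:330],None,fx=3.3,fy=3.3,interpolation=cv2.INTER_CUBIC))
E
python3 look.py s8
```

```text
rail pos [-0.1154 -0.0311 -0.0219] dp [0.0959 0.0218 0.0009] frac [0.384 0.087 0.003] rot deg [0.01 0.14 0.05] frac [0.    0.002 0.001] clock 10.05 F [-0.6  0.7 -0.3] op 0.6
```

View pics/s8.png

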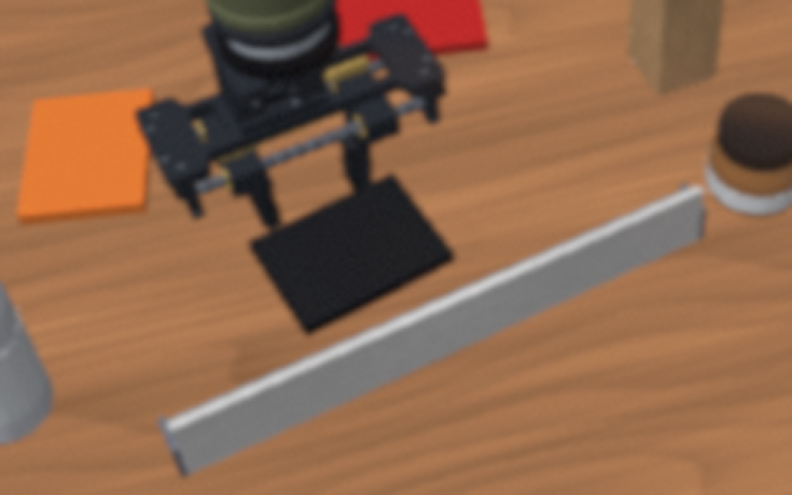

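The plaque is now being pushed and is squaring up to the rail: its near edge is at the finger tips (270,225)–(395,180). Continuing.

send_rows:
  commands: [0.03,0.0065,-0.001,0,0,0,0.4,0.03,0.0065,-0.001,0,0,0,0.4,0.03,0.0065,0,0,0,0,0.4,0.03,0.0065,0,0,0,0,0.4,0,0,0,0,0,0,0.4]

```text
clock: 10.6
tool_pos: [0.543, -0.1016, -0.0228]
eef_rot: [-0.075, 0.704, 0.074, 0.702]
contact_force: [0.2, -0.8, 0.3]
opening: 0.602
```

```bash
python3 look.py s9
```

```text
rail pos [-0.0857 -0.0318 -0.0228] dp [0.0668 0.0162 0.0018] frac [0.267 0.065 0.007] rot deg [ 0.16 -0.19  0.1 ] frac [ 0.002 -0.002  0.001] clock 10.6 F [ 0.2 -0.8  0.3] op 0.6
```

View pics/s9.png

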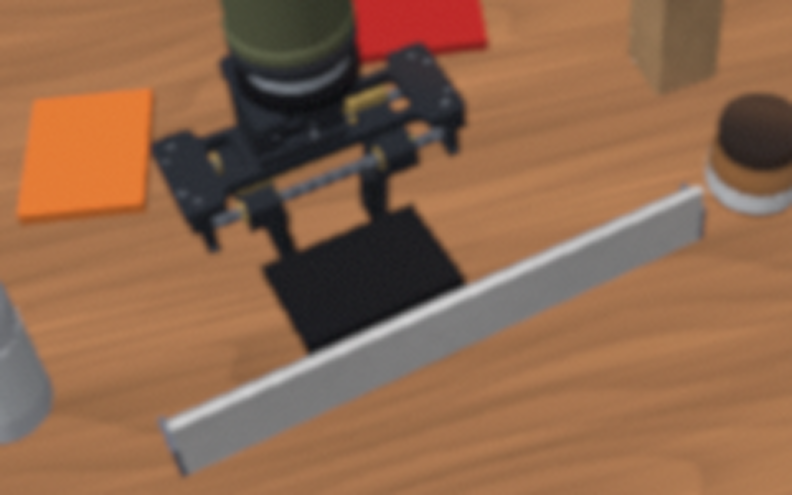

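send_rows:
  commands: [0.03,0.0065,0.004,0,0,0,0.4,0.03,0.0065,0.001,0,0,0,0.4,0.03,0.0065,0,0,0,0,0.4,0.03,0.0065,0,0,0,0,0.4,0,0,0,0,0,0,0.4]

```text
clock: 11.15
tool_pos: [0.5755, -0.0946, -0.0216]
eef_rot: [-0.075, 0.704, 0.074, 0.702]
contact_force: [0.9, -0.1, 0.8]
opening: 0.6
```

```bash
python3 look.py s10
```

```text
rail pos [-0.0525 -0.0317 -0.0216] dp [0.0344 0.0092 0.0006] frac [0.137 0.037 0.003] rot deg [ 0.15 -0.19  0.12] frac [ 0.002 -0.002  0.001] clock 11.15 F [ 0.9 -0.1  0.8] op 0.6
```

View pics/s10.png

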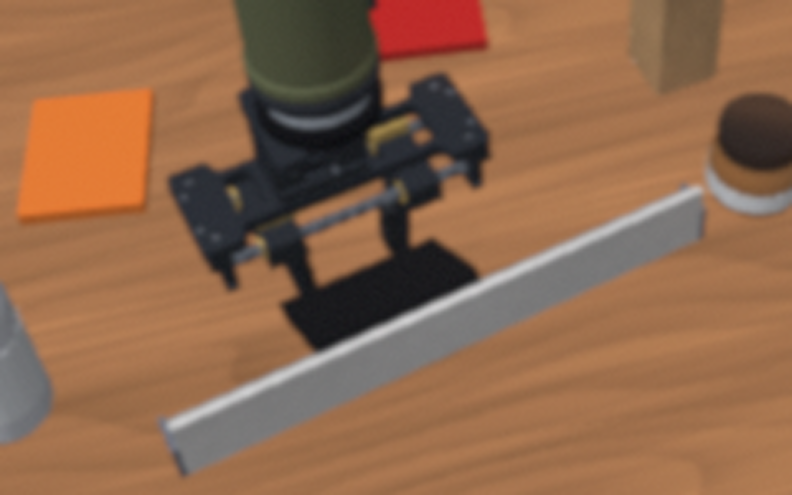

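The plaque is riding up behind the rail. Continuing.

send_rows:
  commands: [0.03,0.007,0.001,0,0,0,0.4,0.03,0.007,0,0,0,0,0.4,0.02,0.0045,0,0,0,0,0.4,0,0,0,0,0,0,0.4]

```text
clock: 11.6
tool_pos: [0.5963, -0.0898, -0.0214]
eef_rot: [-0.075, 0.705, 0.074, 0.702]
contact_force: [0.1, 0.0, -0.8]
opening: 0.602
```

```bash
python3 look.py s11
```

```text
rail pos [-0.0312 -0.0315 -0.0214] dp [0.0135 0.0044 0.0004] frac [0.054 0.018 0.001] rot deg [ 0.17 -0.25  0.11] frac [ 0.002 -0.003  0.001] clock 11.6 F [ 0.1  0.  -0.8] op 0.6
```

View pics/s11.png

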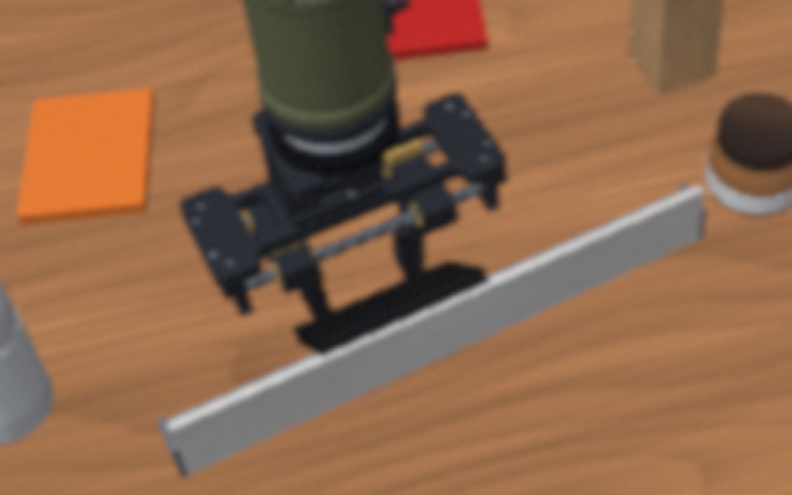

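send_rows:
  commands: [0.03,0.007,0,0,0,0,0.4,0.02,0.0045,0,0,0,0,0.4,0,0,0,0,0,0,0.4]

```text
clock: 11.95
tool_pos: [0.6085, -0.0873, -0.0215]
eef_rot: [-0.076, 0.706, 0.073, 0.701]
contact_force: [-0.9, -0.4, -0.5]
opening: 0.603
```

```bash
python3 look.py s12
```

```text
rail pos [-0.0187 -0.0315 -0.0215] dp [0.0013 0.0018 0.0005] frac [0.005 0.007 0.002] rot deg [ 0.21 -0.36  0.11] frac [ 0.002 -0.004  0.001] clock 11.95 F [-0.9 -0.4 -0.5] op 0.6
```

View pics/s12.png

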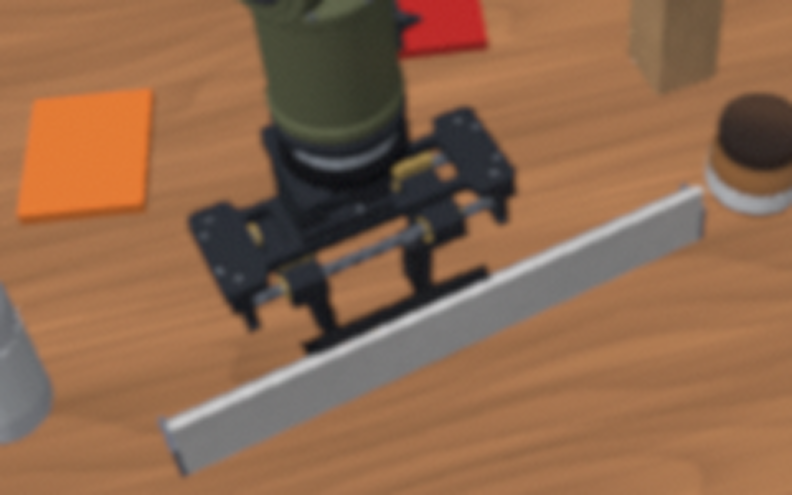

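Run:
```python
from h import *
d=np.load('scene0.npz')
f=lambda p:((proj(d,p)-[90,150]+.5)*3.3).astype(int).tolist()
yc=-.03
for n,a,z in(('railtop',.038,.052),('plate',.043,.052),('face top',.049,.068),('back top',.041,.074),('near back',-.008,.006),('near low',0,0)):
    print(n,f(world(a,yc-.055,z)),f(world(a,yc+.055,z)))
from plant import cams
for n,c in (('wrist',None),('top',(215,130))):
    im=cams.snapshot(n)['image']
    if c: im=cv2.resize(im[c[1]:c[1]+120,c[0]:c[0]+200],None,fx=4,fy=4,interpolation=cv2.INTER_CUBIC)
    cv2.imwrite(f'pics/{n}13.png',im)
```

```text
railtop [320, 353] [486, 279]
plate [323, 359] [489, 285]
face top [324, 351] [493, 276]
back top [317, 335] [486, 260]
near back [301, 340] [457, 272]
near low [307, 355] [463, 286]
```

View pics/wrist13.png

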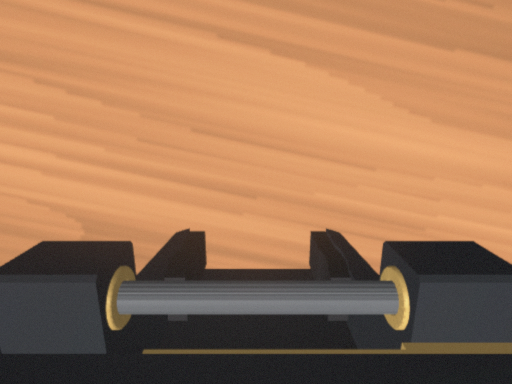

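View pics/top13.png

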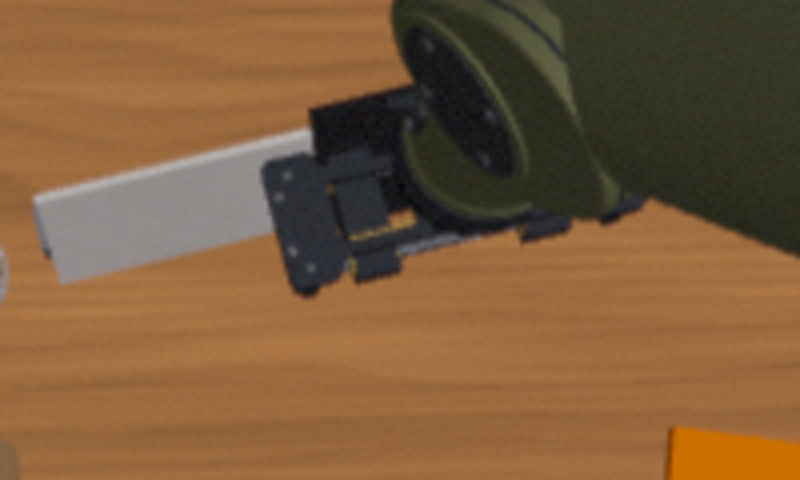

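The top view shows the black back over the rail top at (312,110)–(320,150). In the scene view its top edge lies on the predicted full-lean line, so it is leaning. One small push to seat it, then back off.

send_rows:
  commands: [0.012,0.0025,0,0,0,0,0.4,0,0,0,0,0,0,0.4]

```text
clock: 12.3
tool_pos: [0.6083, -0.0874, -0.0217]
eef_rot: [-0.076, 0.707, 0.073, 0.699]
contact_force: [-0.4, -0.4, 1.0]
opening: 0.603
```

send_rows:
  commands: [0.01,0.002,0,0,0,0,0.4,0,0,0,0,0,0,0.4]

```text
clock: 12.5
tool_pos: [0.6083, -0.0874, -0.0219]
eef_rot: [-0.076, 0.709, 0.073, 0.697]
contact_force: [-1.5, -0.1, 1.2]
opening: 0.599
```

It has stalled, so it is seated at the toe. Backing off.

send_rows:
  commands: [-0.04,-0.0085,0,0,0,0,0.4,-0.1,-0.021,0.01,0,0,0,0.4,-0.15,-0.03,0.03,0,0,0,0.4,-0.15,-0.03,0.1,0,0,0,0.4,0,0,0.2,0,0,0,0.4,0,0,0.2,0,0,0,0.4,0,0,0.2,0,0,0,0.4,0,0,0,0,0,0,0.4]

```text
clock: 13.3
tool_pos: [0.5037, -0.1067, 0.1688]
eef_rot: [-0.075, 0.702, 0.075, 0.704]
contact_force: [-0.2, 0.5, -0.5]
opening: 0.602
```

```bash
cat > look2.py <<'E'
import sys
from h import *
from plant import telemetry,cams
plan(world(.09,-.03,.15),telemetry.get_state())
for n,c in (('scene',(90,150)),('top',(215,130))):
    im=cams.snapshot(n)['image']
    cv2.imwrite(f'pics/{n}{sys.argv[1]}.png',cv2.resize(im[c[1]:c[1]+120,c[0]:c[0]+200],None,fx=4,fy=4,interpolation=cv2.INTER_CUBIC))
E
python3 look2.py 14
```

```text
rail pos [-0.1252 -0.0284  0.1688] dp [ 0.2107  0.0439 -0.0188] frac [ 0.843  0.176 -0.075] rot deg [-0.01  0.14  0.  ] frac [-0.     0.002  0.   ] clock 13.3 F [-0.2  0.5 -0.5] op 0.6
```

View pics/scene14.png

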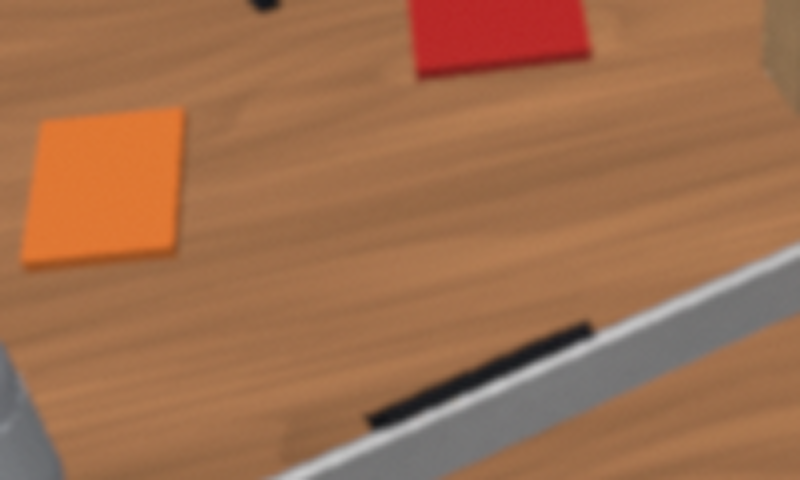

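View pics/top14.png

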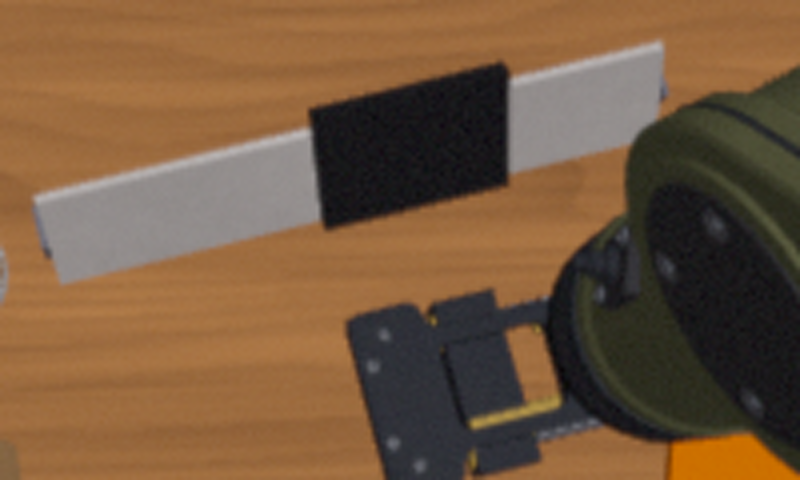

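It leans fully, with the back showing over the slope in the top view, corners at (312,110), (503,65), (508,185) and (325,228). Now I'll go over it to behind the rail.

send_rows:
  commands: [0.14,0.03,0,0,0,0,0.4,0.14,0.03,0,0,0,0,0.4,0.14,0.03,0,0,0,0,0.4,0.14,0.03,0,0,0,0,0.4,0.14,0.03,0,0,0,0,0.4,0.14,0.03,0,0,0,0,0.4,0.1,0.02,0,0,0,0,0.4,0,0,0,0,0,0,0.4]

```text
clock: 14.2
tool_pos: [0.7362, -0.0565, 0.1454]
eef_rot: [-0.076, 0.714, 0.075, 0.693]
contact_force: [0.8, -0.4, 0.3]
opening: 0.601
```

Run:
```python
from h import *
from plant import telemetry
plan(world(.115,-.025,.03),telemetry.get_state())
```

```text
rail pos [ 0.1126 -0.0284  0.1454] dp [ 0.0016  0.0039 -0.1154] frac [ 0.006  0.015 -0.462] rot deg [ 0.29 -1.68 -0.03] frac [ 0.003 -0.019 -0.   ] clock 14.2 F [ 0.8 -0.4  0.3] op 0.6
```

send_rows:
  commands: [0.006,0.01,-0.1,0.003,-0.019,0,0.4,0,0,-0.15,0,0,0,0.4,0,0,-0.15,0,0,0,0.4,0,0,0,0,0,0,0.4]

```text
clock: 14.6
tool_pos: [0.733, -0.0537, 0.0352]
eef_rot: [-0.077, 0.705, 0.075, 0.701]
contact_force: [-0.0, 0.3, -0.7]
opening: 0.602
```

Run:
```python
from h import *
from plant import telemetry,cams
s=telemetry.get_state();plan(world(.115,-.025,.03),s)
d=cams.snapshot('scene');im=d['image']
x0,y0=130,180
c=cv2.resize(im[y0:y0+120,x0:x0+160],None,fx=5,fy=5,interpolation=cv2.INTER_CUBIC)
a,b,z=rail(s['tool_pos'])
for k in(-.035,.035):
  for zz,cc in((z,(0,0,255)),(z+.024,(0,255,0))):
    q=((proj(d,world(a,b+k,zz))-[x0,y0]+.5)*5).astype(int);cv2.circle(c,q.tolist(),3,cc,-1)
cv2.imwrite('pics/s15.png',c)
```

```text
rail pos [ 0.1101 -0.025   0.0352] dp [ 0.0048  0.001  -0.0052] frac [ 0.019  0.004 -0.021] rot deg [ 0.16 -0.37 -0.17] frac [ 0.002 -0.004 -0.002] clock 14.6 F [-0.   0.3 -0.7] op 0.6
```

View pics/s15.png

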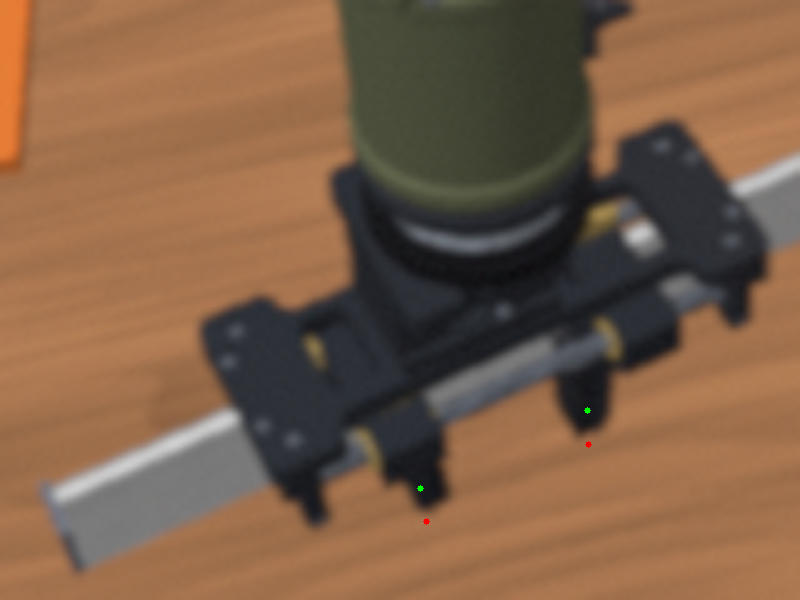

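The tip sits between the two markers, near the +24 mm one, so the offset is about 21–24 mm here too. Reported 0.036 gives a true height of about 57–60 mm, in the 52–68 mm window. Approaching the overhang in small moves.

send_rows:
  commands: [-0.039,-0.0085,0.006,0,-0.004,0,0.4,-0.039,-0.0085,0,0,0,0,0.4,-0.039,-0.0085,0,0,0,0,0.4,0,0,0,0,0,0,0.4]

```text
clock: 15.05
tool_pos: [0.7078, -0.0599, 0.046]
eef_rot: [-0.077, 0.699, 0.074, 0.707]
contact_force: [-0.4, 0.5, 0.4]
opening: 0.6
```

send_rows:
  commands: [-0.01,-0.002,-0.036,0,0.006,0,0.4,0,0,0,0,0,0,0.4]

```text
clock: 15.25
tool_pos: [0.7074, -0.0606, 0.0394]
eef_rot: [-0.077, 0.701, 0.074, 0.706]
contact_force: [0.2, 0.2, -0.7]
opening: 0.593
```

Run:
```python
from h import *
from plant import telemetry,cams
s=telemetry.get_state();plan(world(.06,-.025,.036),s)
d=cams.snapshot('scene');im=d['image']
x0,y0=130,180
c=cv2.resize(im[y0:y0+120,x0:x0+160],None,fx=5,fy=5,interpolation=cv2.INTER_CUBIC)
cv2.imwrite('pics/s16.png',c)
```

```text
rail pos [ 0.0836 -0.0263  0.0394] dp [-0.0234 -0.0037 -0.0034] frac [-0.094 -0.015 -0.014] rot deg [ 0.14  0.41 -0.04] frac [ 0.002  0.005 -0.   ] clock 15.25 F [ 0.2  0.2 -0.7] op 0.59
```

View pics/s16.png

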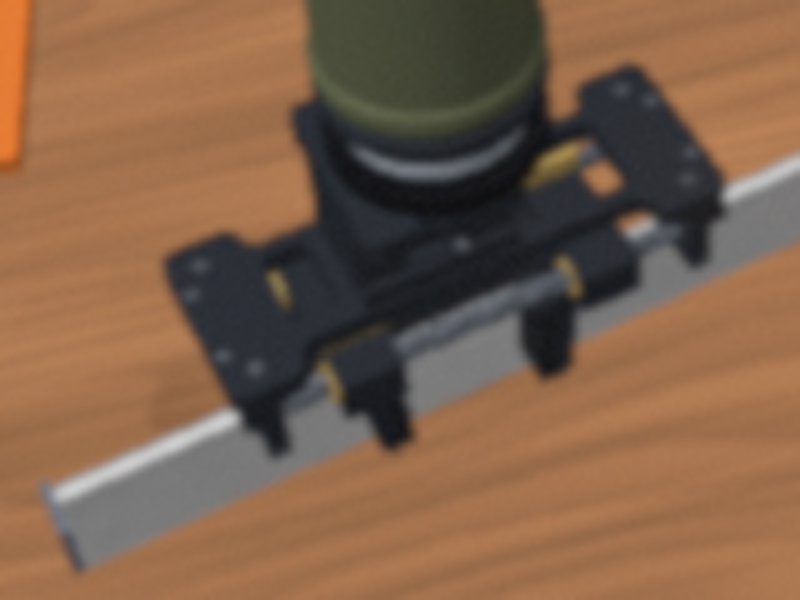

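Run:
```python
from h import *
d=np.load('scene0.npz')
def implied(uv,x):
    # z s.t. ray hits rail x
    f=lambda z: rail(ray(d,uv,z))
    zs=np.linspace(-.03,.12,1501); return min(zs,key=lambda z:abs((ray(d,uv,z)-O)@X-x)),None
for p in((250,320),(447,243)):
    uv=np.array(p)/7.5-.5+[130,160]; print('calib',[ (dx,implied(uv,-.1693+dx)[0].round(4)) for dx in(0,.005,.009)])
for p in((430,507),(587,434)):
    uv=np.array(p)/5-.5+[130,180]; print('15',[ (dx,implied(uv,.1101+dx)[0].round(4)) for dx in(0,.005,.009)])
for p in((400,448),(550,376)):
    uv=np.array(p)/5-.5+[130,180]; print('16',[ (dx,implied(uv,.0836+dx)[0].round(4)) for dx in(0,.005,.009)])
```

```text
calib [(0, np.float64(-0.0061)), (0.005, np.float64(-0.0006)), (0.009, np.float64(0.0038))]
calib [(0, np.float64(-0.0065)), (0.005, np.float64(-0.0009)), (0.009, np.float64(0.0035))]
15 [(0, np.float64(0.044)), (0.005, np.float64(0.0527)), (0.009, np.float64(0.0596))]
15 [(0, np.float64(0.0429)), (0.005, np.float64(0.0515)), (0.009, np.float64(0.0585))]
16 [(0, np.float64(0.0483)), (0.005, np.float64(0.0564)), (0.009, np.float64(0.0629))]
16 [(0, np.float64(0.0499)), (0.005, np.float64(0.058)), (0.009, np.float64(0.0645))]
```

send_rows:
  commands: [-0.03,-0.006,-0.01,0,0.004,0,0.4,-0.03,-0.006,-0.006,0,0,0,0.4]

```text
clock: 15.5
tool_pos: [0.6944, -0.0624, 0.0364]
eef_rot: [-0.076, 0.701, 0.075, 0.705]
contact_force: [-0.6, -0.2, -1.1]
opening: 0.601
```

send_rows:
  commands: [-0.03,-0.006,-0.003,0,0,0,0.4,-0.03,-0.006,-0.003,0,0,0,0.4,-0.03,-0.006,-0.003,0,0,0,0.4]

```text
clock: 15.8
tool_pos: [0.6699, -0.067, 0.0339]
eef_rot: [-0.076, 0.701, 0.075, 0.705]
contact_force: [1.0, 0.4, -0.4]
opening: 0.602
```

```bash
python3 look2.py 17
```

```text
rail pos [ 0.0456 -0.0247  0.0339] dp [0.0445 0.0042 0.1161] frac [0.178 0.017 0.464] rot deg [ 0.03  0.31 -0.05] frac [ 0.     0.003 -0.001] clock 15.8 F [ 1.   0.4 -0.4] op 0.6
```

View pics/scene17.png

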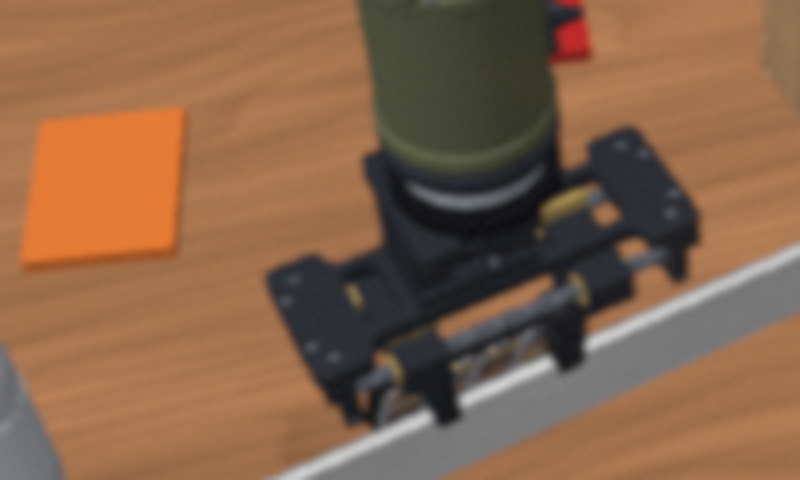

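View pics/top17.png

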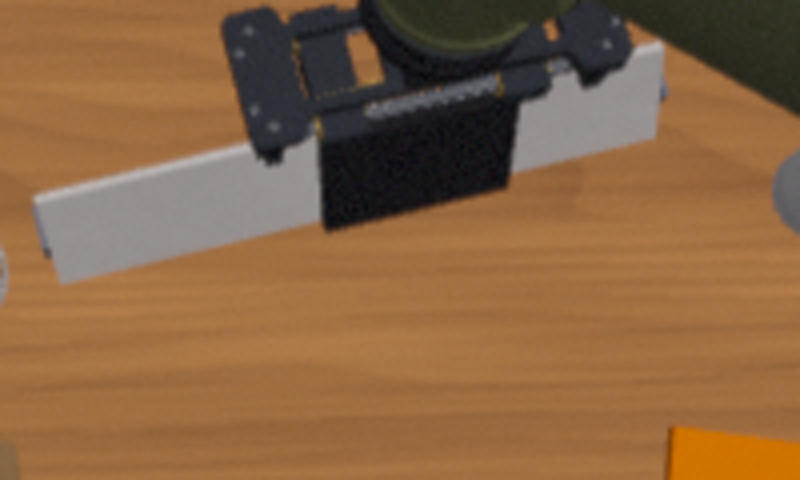

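The swatch face now shows between the fingers at (500,360) in the scene view, so the plaque is tipping back. Continuing, with z held.

send_rows:
  commands: [-0.035,-0.0075,0.002,0,0,0,0.4,-0.035,-0.0075,0,0,0,0,0.4,-0.035,-0.0075,0,0,0,0,0.4]

```text
clock: 16.2
tool_pos: [0.6428, -0.0729, 0.0344]
eef_rot: [-0.076, 0.701, 0.075, 0.705]
contact_force: [0.3, -0.1, -1.2]
opening: 0.603
```

```bash
python3 look2.py 18
```

```text
rail pos [ 0.0179 -0.0248  0.0344] dp [0.0716 0.0101 0.1156] frac [0.286 0.041 0.462] rot deg [ 0.03  0.31 -0.05] frac [ 0.     0.003 -0.001] clock 16.2 F [ 0.3 -0.1 -1.2] op 0.6
```

View pics/scene18.png

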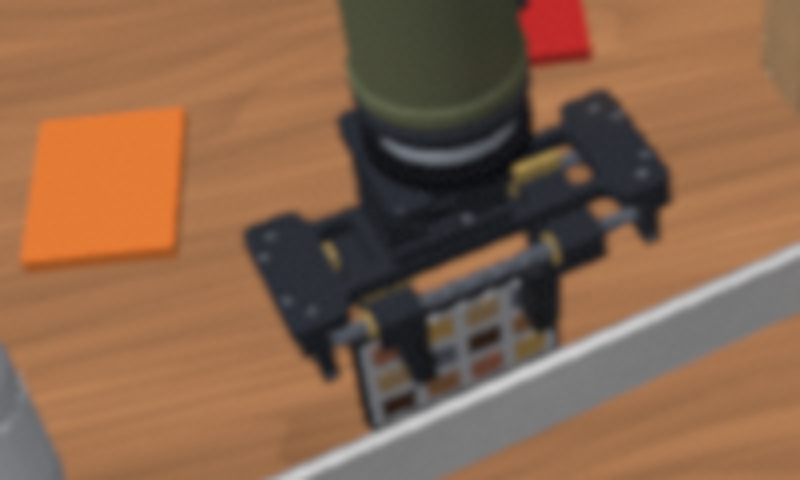

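View pics/top18.png

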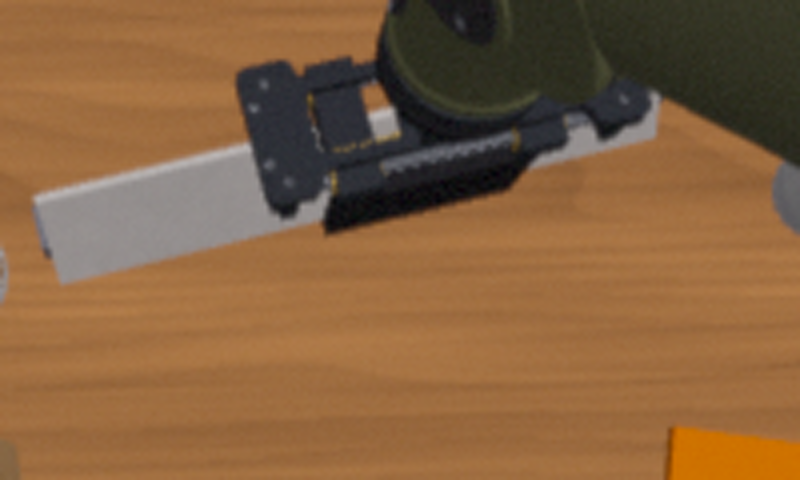

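The face is nearly upright with its swatches visible. Pushing it past vertical.

send_rows:
  commands: [-0.035,-0.0075,0,0,0,0,0.4,-0.035,-0.0075,0,0,0,0,0.4,-0.035,-0.0075,0,0,0,0,0.4,-0.035,-0.0075,0,0,0,0,0.4,0,0,0,0,0,0,0.4,0,0,0,0,0,0,0.4]

```text
clock: 16.9
tool_pos: [0.6055, -0.0813, 0.0346]
eef_rot: [-0.076, 0.701, 0.075, 0.705]
contact_force: [0.5, 0.3, -0.3]
opening: 0.601
```

```bash
python3 look2.py 19
```

```text
rail pos [-0.0204 -0.0251  0.0346] dp [0.1089 0.0185 0.1154] frac [0.436 0.074 0.462] rot deg [ 0.05  0.29 -0.05] frac [ 0.001  0.003 -0.001] clock 16.9 F [ 0.5  0.3 -0.3] op 0.6
```

View pics/scene19.png

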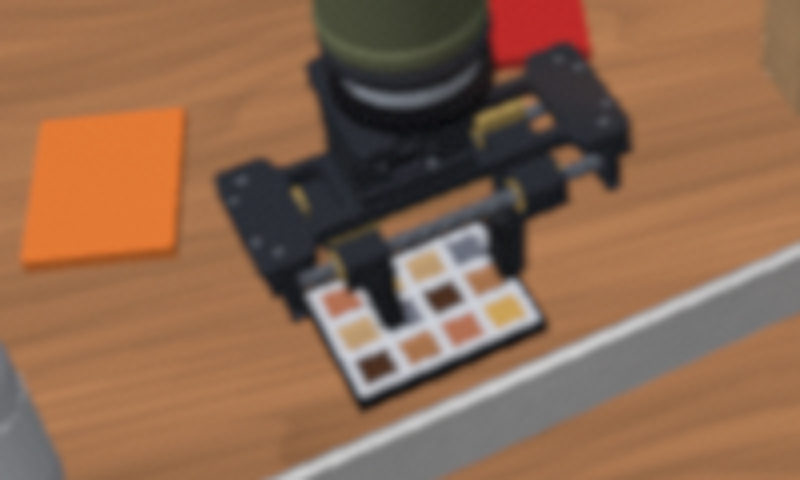

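View pics/top19.png

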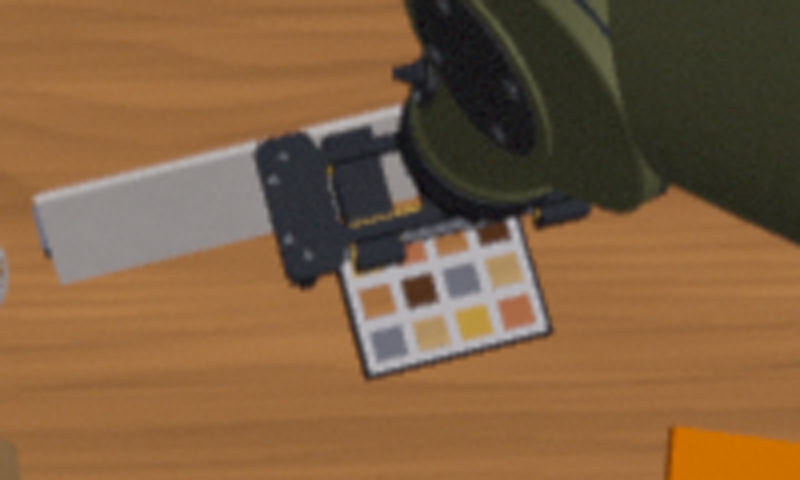

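It has fallen face up. I'll raise the arm straight up, move clear and check.

send_rows:
  commands: [0,0,0.12,0,0,0,0.4,0,0,0.2,0,0,0,0.4,0,0,0.2,0,0,0,0.4,0,0,0.2,0,0,0,0.4,-0.1,0.12,0,0,0,0,0.4,-0.1,0.12,0,0,0,0,0.4,-0.1,0.12,0,0,0,0,0.4,-0.1,0.12,0,0,0,0,0.4,-0.05,0.12,0,0,0,0,0.4,0,0,0,0,0,0,0.4]

```text
clock: 18.0
tool_pos: [0.4932, 0.0754, 0.2224]
eef_rot: [-0.073, 0.697, 0.076, 0.709]
contact_force: [0.0, -0.1, 1.0]
opening: 0.604
```

Run:
```python
from h import *
from plant import telemetry,cams
s=telemetry.get_state();print(s['tool_pos'],s['clock'])
for n in('scene','top'):
    d=cams.snapshot(n);cv2.imwrite(f'pics/{n}20.png',d['image'])
    np.savez(n+'20.npz',**d)
```

```text
[0.49322263 0.07542284 0.22238552] 18.0
```

View pics/scene20.png

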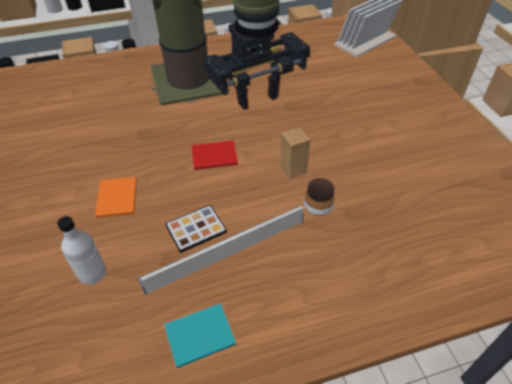

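View pics/top20.png

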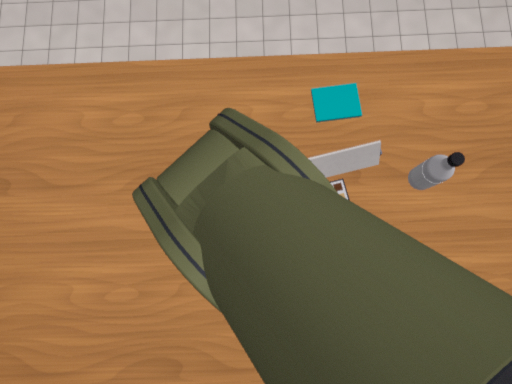

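Run:
```python
from h import *
d=np.load('scene20.npz');d0=np.load('scene0.npz')
print('change at bottle/jar/carton',[int(np.abs(d['image'][y:y+h,x:x+w].astype(int)-d0['image'][y:y+h,x:x+w]).max()) for x,y,w,h in((50,210,60,80),(306,172,30,45),(275,125,35,55))])
im=d['image'];
c=cv2.resize(im[190:260,150:240],None,fx=8,fy=8,interpolation=cv2.INTER_CUBIC);cv2.imwrite('pics/f.png',c)
P=[rail(ray(d,p,.01)) for p in((166,221),(208,207),(226,230),(187,249))];print(P,np.mean(P,0)); print([np.linalg.norm(P[i]-P[(i+1)%4]) for i in range(4)])
```

```text
change at bottle/jar/carton [5, 5, 4]
[array([-0.0995, -0.0818,  0.01  ]), array([-0.0907,  0.0157,  0.01  ]), array([-0.0122,  0.0223,  0.01  ]), array([-0.0077, -0.0706,  0.01  ])] [-0.052525 -0.0286    0.01    ]
[np.float64(0.0978963227092826), np.float64(0.07877696363785545), np.float64(0.09300892430299364), np.float64(0.09248070068938707)]
```

View pics/f.png

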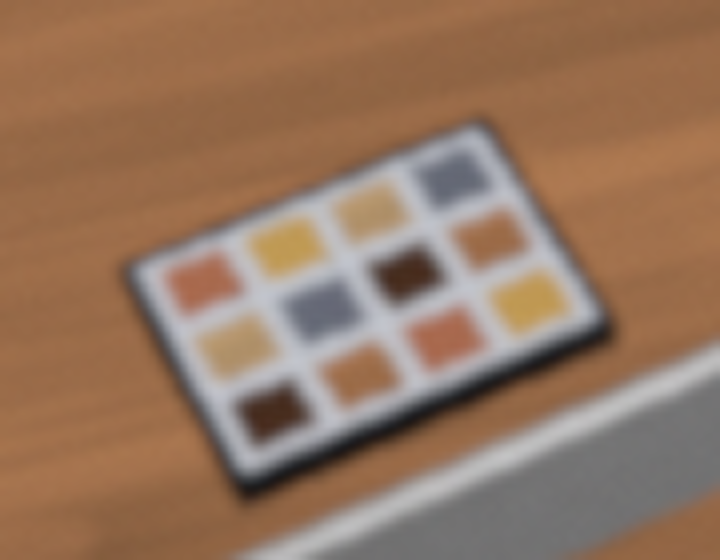

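```bash
python3 - <<'E'
from h import *
d=np.load('scene20.npz')
P=[rail(ray(d,np.array(p)/8-.5+[150,190],.01)) for p in((128,268),(486,118),(610,318),(245,475))];print(np.round(P,3),np.mean(P,0)); print([round(np.linalg.norm(P[i]-P[(i+1)%4]),4) for i in range(4)])
E
python3 -c "
from plant import job
print(job.finish_job())"
```

```text
[[-0.095 -0.085  0.01 ]
 [-0.096  0.024  0.01 ]
 [-0.014  0.023  0.01 ]
 [-0.015 -0.083  0.01 ]] [-0.054975 -0.03035   0.01    ]
[np.float64(0.1084), np.float64(0.0814), np.float64(0.1058), np.float64(0.0797)]
the job is handed in; nothing more can be done
None
```

The plaque now lies flat and face up in front of the rail, and the job is handed in at about 18 s of the 56 s allowed. I pushed its near edge with both fingertips until it squared up, climbed the slope and stalled leaning fully on the rail. Then I went over and behind the rail and pushed the overhanging top edge back until it fell towards the robot.

**Last checks:**
- **Position:** the plaque's centre is about 55 mm on the robot's side of the toe and 30 mm off the rail's middle.
- **Flatness:** its corners, taken as lying flat, measure about 107 × 81 mm against the true 110 × 84 mm. That is consistent with flat within pixel error.
- **Other objects:** the scene picture around the bottle, jar and carton is unchanged from the start.
- **Gripper:** it was clear of everything when I handed in.

**What disagreed:**
- **Height reading:** the reported tool height was about 22–24 mm lower than the real fingertip height. Because of this my first two passes slid over the plaque without touching it. I found the offset by lowering the fingers until they stopped on the counter, and corrected for it after that.
- **Force reading:** it showed only noise, even in contact. I therefore judged contact from the arm stalling and from the pictures, and could not check the rail contact force directly.

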